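# Release the locked plate-reader tray with the pin

## Task

The sample tray of the small plate reader is locked shut. Take the release pin from its stand, reach straight down through the small hole in the reader's top and press the hidden spring catch gently, by feel, until the tray springs fully out; do not force the pin once the catch has let go, nor let it press hard on the housing. Then put the pin back upright in its stand, pushed fully home and let go, without disturbing the other things on the bench.

Things in the scene. Friction and masses are not known exactly. Their poses are not given: they have to be found in the camera images.
- reader: the plate reader: white plastic box fixed to the bench, 200 mm (x) by 240 mm (y) by 68 mm high, dark display and three keys on top. Origin under its centre; z up, +y the way its tray comes out. The access hole lies 80 mm from the centre towards -y, mid-width. More than 18 N between the pin and the reader (housing, catch or stop) spoils it.
- hole (a point): centre of the reader's round access hole, at the top face: 10 mm across with a small countersink, plate 6 mm thick, hollow below. Hidden 13 to 43 mm below the top face (different each time) is the flat 22 mm pad of a spring catch: pressed down it gives from about 2.5 N, frees the tray after 5 mm at about 6 N, and meets a solid stop at 8 mm, about 8 N.
- tray (a joint): how far the reader's grey tray is out, in m: 0 closed and locked, 0.06 fully out. Once released its own spring drives it out to the end of its travel within about a second, through the +y face of the reader; it need not be pulled.
- pin_grip (a point): middle of the grip of the release pin, loose, upright, about 60 g: black round grip 14 mm across, 46 mm long, on a steel collar 18 mm across, 4 mm thick, on a steel shank 7 mm across, 60 mm long, with a 6 mm taper to a 3 mm tip. z runs along the pin to the grip's end. From this point the grip's end is 23 mm up, the collar's underside 27 mm down, the tip 87 mm down.
- pin_tip (a point): the tip of the release pin (lowest point, on its axis)
- stand_mouth (a point): centre of the hole in the top face of the pin's stand, an aluminium block 60 by 60 mm and 68 mm high, fixed to the bench; the hole is upright, 10 mm across with a 1.5 mm countersink and 63 mm deep. When the pin is home its collar rests on the block's top, with the tip 60 mm below this point.
- beaker: loose empty glass beaker, 62 mm across and 70 mm high, origin under its centre; a bystander
- jar: loose white jar with a red cap, 72 mm across and 130 mm high, origin under its centre; a bystander
- spatula: loose spatula with a wooden handle, 180 mm long, lying flat; a bystander
There are look-alikes about, which are no part of the job. What is shaped like the part that bears stand_mouth but pink is not meant.

How it is judged:
By the outcome, as a careful person would: the job done as asked, in the order asked, and still so for the second after the job is handed in, with the robot touching nothing.
It also fails if it takes over 56 s, if anything falls off the work surface, if the arm or the gripper's body presses on something with over 40 N, if the wrist force passes 120 N, or if a joint passes its speed limit or range.

## Robot

A 6-joint arm with a two-finger parallel gripper is mounted at the origin on the work surface. World frame = base frame: x ahead of the robot, y to its left, z up, the work surface at z = 0. Lengths are in m, angles in rad, forces in N, time in s.
With the tool pointing down it reaches from about 0.275 to 0.75 m from the base axis. Payload 10.2 kg.
Tool frame: the origin (TCP) lies at the very end of the fingers, on their centre line; the grasp point (between the pads) lies 19 mm behind it (env.pinch_z is the distance from the TCP to the grasp point, in m); z points along the fingers, y is the direction in which the jaws open and shut (so a half turn about z gives the same grasp; the last joint's range is limited). The gripper opens to 85 mm and grips with 20 to 120 N. Pads are 22 mm wide; open, the fingers measure 114 mm over their backs; the gripper's body (76 mm by 85 mm) begins 54 mm behind the grasp point. The pads swing forward as they close: fully open they stand 13 mm farther back than shut.
Start: joints at [-1.482, 0.313, 1.498, -0, 1.331, -0.223], TCP at [0.161, -0.5, 0.21] pointing down, gripper open.
Joint ranges: [-2.94, 2.94], [-0.97, 2.17], [0.19, 2.56], [-1.23, 4.37], [0.02, 3.11], [-2.88, 2.88]. Speed limits (rad/s): [2.39, 2.39, 3.01, 3.14, 3.14, 3.14].

## Interface

Orientations are given as [roll, pitch, yaw] about the fixed x, y, z axes, in that order (R = Rz(yaw) Ry(pitch) Rx(roll)).
In Python, from bench import get_state, eyes, ticket, env gives the robot as it stands. The module is installed in compiled form; this text tells all that it offers.
- The arm moves only by the tool drive_tool, never from a script. Its argument "plan" is a list of rows, each a list of 3 entries, a list of its own where there are three numbers: the shift along the tool's x, y, z in cm, then the turn about the tool's z in rad, then the finger opening in cm, from 0 to 8.54. A call has 1 to 20 rows; each row is the pose to reach, as a shift and turn from the pose commanded when the call began, along the tool's axes at that moment; what a row does not reach only later rows make up. A row lasts 1/12 s, in which the tool goes at most 41.7 mm and 7.16 degrees, less where a joint would pass 70% of its speed; a pose out of reach is approached as far as the arm can. A call with a gripper value outside its range is refused whole. The fingers move at their own pace and stop on an object; "squeeze" is the grip in N (left out, the last holds). Time passes only in rows, so rows that repeat a pose let the fingers close. It gives the time, the measured TCP pose, the force and the opening at its end, in the units of the state.
- get_state(): the state, without advancing time (a new reading comes with each control period).
- eyes.capture(name): name is "side" or "top"; returns a dict with "frame" (420x560x3 uint8, blue, green, red), "camera_matrix" (3x3 intrinsics, pixels), "k1" (the pictures are not rectified: a ray, as slopes to the right and down, at radius r is drawn at 1 + k1 r^2 times it, then the intrinsics apply), "R" (3x3) and "t" (3): a world point X has camera coordinates R X + t. Camera axes: x right, y down, z forward; pixel columns grow to the right and rows downward; lengths in m; the calibration is good to about 2 mm. A picture is of the moment at which its call begins. There is no depth.
- ticket.close_job(): hands the job in, once; it reports no verdict.
The state is a dict: "t": time; "joints": joint angles; "joint_velocities": joint speeds; "tau": joint torques, N m; "eef_pos": TCP position; "ee_rot": TCP orientation; "wrist_force": force on the tool from outside, world axes, zero at the start; "ft_torque": the same for the moment, N m; "gripper_width": finger opening in m.
Only numpy, scipy, OpenCV 4.12 (cv2) and the standard library are available. Lean on these libraries where they do the work, as an engineer would, in place of code of your own. Each camera call takes 0.05 s, during which the arm holds its last target. There are 200 camera calls.

## Working session

There is one attempt and no reset: what is moved stays moved. The work goes in short steps, Python scripts to look and compute and a tool call to move; the robot and the scene stay as the last step left them, time stands still between calls to the robot, and variables do not carry over. Pictures are saved under pics/ and viewed, about 8 in all and at most 12, crops included, and the job is handed in when it is done.

Besides the shell and the picture viewer there is one more tool, called as name(argument=value, ...), one argument or row to a line, values as JSON. drive_tool: Moves the arm, as the interface text tells. Its arguments: {"type":"object","properties":{"plan":{"type":"array","items":{"type":"array"}},"squeeze":{"type":"number"}},"required":["plan"]}

```bash
mkdir -p pics; cat > h.py <<'E'
import numpy as np, cv2, sys
from bench import get_state, eyes, ticket, env
def cap(n,f):
    d=eyes.capture(n); cv2.imwrite('pics/'+f,d['frame']); np.savez('pics/'+f+'.npz',**{k:np.array(v) for k,v in d.items()}); return d
def ld(f): return np.load('pics/'+f+'.npz')
def ray(d,u,v):
    K=d['camera_matrix']; p=np.array([(u-K[0,2])/K[0,0],(v-K[1,2])/K[1,1]]); q=p.copy()
    for _ in range(30): q=p/(1+float(d['k1'])*(q@q))
    R=d['R']; return -R.T@d['t'], R.T@np.array([q[0],q[1],1])
def atz(d,u,v,z):
    c,r=ray(d,u,v); return c+r*(z-c[2])/r[2]
def proj(d,X):
    x=d['R']@np.array(X)+d['t']; p=x[:2]/x[2]; p=p*(1+float(d['k1'])*(p@p)); K=d['camera_matrix']
    return np.array([K[0,0]*p[0]+K[0,2],K[1,1]*p[1]+K[1,2]])
def tri(*obs):
    A=0;b=0
    for d,u,v in obs:
        c,r=ray(d,u,v); r=r/np.linalg.norm(r); P=np.eye(3)-np.outer(r,r); A=A+P; b=b+P@c
    return np.linalg.solve(A,b)
E
python3 - <<'E'
from h import *
for n in('side','top'):
    d=cap(n,n+'0.png'); print(n,-d['R'].T@d['t'],d['R'][2],d['camera_matrix'][0,0],d['k1'])
print(get_state(), env.pinch_z)
E
```

```text
side [ 0.35857275 -1.06786745  0.69646997] [ 0.13560915  0.86384337 -0.4851647 ] 484.2464925756837 -0.020032650297637067
top [3.01515168e-01 7.31685762e-04 1.21041770e+00] [ 0.21176948  0.02075155 -0.97709931] 414.56520888632616 -0.05265522918847794
{'t': 0.1, 'joints': array([-1.48236939e+00,  3.13378674e-01,  1.49836747e+00,  1.96697339e-05,
        1.33098684e+00, -2.23402151e-01]), 'joint_velocities': array([ 2.02155884e-03, -1.71474923e-03, -2.29867690e-03, -8.27630050e-05,
        6.91780298e-04, -1.36066463e-03]), 'tau': array([ 3.41167186e-03, -4.12894499e+01, -2.60140300e+01, -1.41422461e-04,
        3.01225082e-03, -6.11635500e-06]), 'eef_pos': array([ 0.16103969, -0.49942621,  0.20929779]), 'ee_rot': array([-3.14048489e+00, -2.71266308e-04,  3.11824253e-01]), 'wrist_force': array([-0.39245635,  0.65342996,  0.16186847]), 'ft_torque': array([-0.03304835, -0.02973215, -0.02980304]), 'gripper_width': 0.08562756953415009} 0.0187
```

View pics/top0.png

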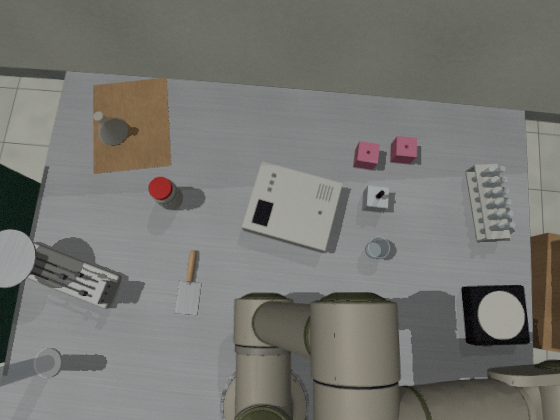

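View pics/side0.png

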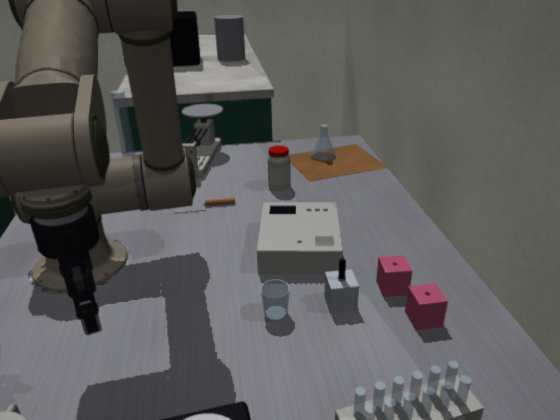

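Top view: the reader is at about (293,206) with a dark dot, the hole, at (320,212). The pin is in the aluminium stand at (377,197), the beaker at (377,248), and the pink decoys at (367,155) and (404,150). The side view agrees. I'll zoom in on both.

```bash
python3 - <<'E'
from h import *
t=cv2.imread('pics/top0.png')[150:270,235:405]; s=cv2.imread('pics/side0.png')[190:320,240:370]
a=cv2.resize(t,None,fx=4,fy=4,interpolation=cv2.INTER_CUBIC)
b=cv2.resize(s,None,fx=4,fy=4,interpolation=cv2.INTER_CUBIC)
cv2.imwrite('pics/za.png',a);cv2.imwrite('pics/zb.png',b)
E
```

```text
(no output)
```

View pics/za.png

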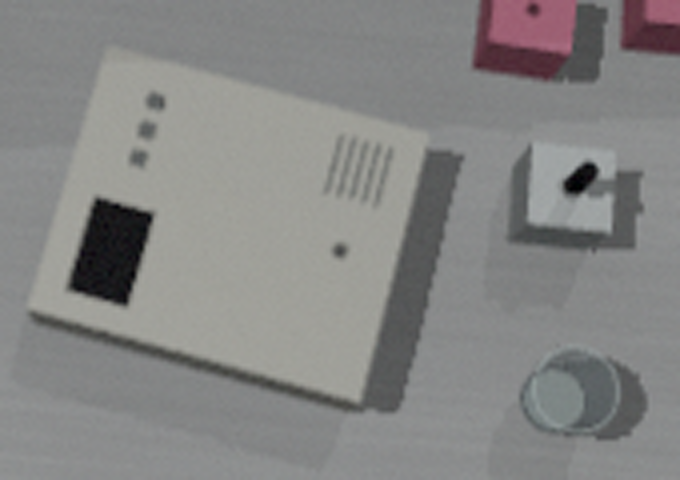

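View pics/zb.png

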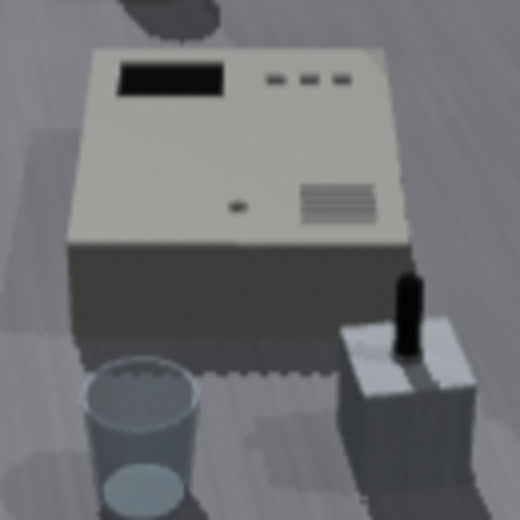

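Top crop: hole (340,250), stand top corners (529,143) (615,151) (612,233) (528,223), grip from (588,170) down to (568,187). Side crop: hole (238,207), stand corners (340,327) (448,318) (474,383) (362,396), grip top (411,280), collar (407,355).

```bash
cat > m.py <<'E'
from h import *
T=ld('top0.png');S=ld('side0.png')
pt=lambda x,y:(T,(x+.5)/4-.5+235,(y+.5)/4-.5+150)
ps=lambda x,y:(S,(x+.5)/4-.5+240,(y+.5)/4-.5+190)
E
python3 - <<'E'
from m import *
np.set_printoptions(precision=4,suppress=True)
print('hole top@68',atz(*pt(340,250),.068),'side',atz(*ps(238,207),.068),'tri',tri(pt(340,250),ps(238,207)))
rt=np.array([atz(*pt(*p),.068) for p in [(108,48),(428,135),(362,407),(30,312)]]);print('reader',rt)
rs=np.array([atz(*ps(*p),.068) for p in [(95,50),(385,50),(411,242),(68,242)]]);print(rs)
for r in(rt,np.roll(rs,-1,0)):
    print(r.mean(0),[np.linalg.norm(r[i]-r[i-1]) for i in range(4)])
st=np.array([atz(*pt(*p),.068) for p in [(529,143),(615,151),(612,233),(528,223)]]);print('stand',st,st.mean(0))
ss=np.array([atz(*ps(*p),.068) for p in [(340,327),(448,318),(474,383),(362,396)]]);print(ss,ss.mean(0))
print('griptop @.118', atz(*pt(588,172),.118),atz(*ps(411,280),.118))
print('collar @.07', atz(*pt(568,188),.072),atz(*ps(407,357),.072))
print('beaker',atz(*pt(570,390),.07))
E
```

```text
hole top@68 [ 0.5402 -0.1021  0.068 ] side [ 0.5363 -0.1077  0.068 ] tri [ 0.539  -0.1023  0.0648]
reader [[ 0.6733  0.0749  0.068 ]
 [ 0.6295 -0.1591  0.068 ]
 [ 0.4315 -0.1249  0.068 ]
 [ 0.4765  0.1101  0.068 ]]
[[ 0.4759  0.1065  0.068 ]
 [ 0.6718  0.0693  0.068 ]
 [ 0.6281 -0.1628  0.068 ]
 [ 0.4321 -0.1266  0.068 ]]
[ 0.5527 -0.0248  0.068 ] [np.float64(0.19993734529822424), np.float64(0.23799841757445758), np.float64(0.20092503576091283), np.float64(0.23923434575321528)]
[ 0.552  -0.0284  0.068 ] [np.float64(0.19946497907012148), np.float64(0.23622440837885905), np.float64(0.19932726016571609), np.float64(0.23716991843841204)]
stand [[ 0.6303 -0.2314  0.068 ]
 [ 0.63   -0.2932  0.068 ]
 [ 0.5699 -0.293   0.068 ]
 [ 0.5717 -0.2333  0.068 ]] [ 0.6005 -0.2628  0.068 ]
[[ 0.5688 -0.236   0.068 ]
 [ 0.6286 -0.2386  0.068 ]
 [ 0.6262 -0.2963  0.068 ]
 [ 0.5663 -0.2964  0.068 ]] [ 0.5975 -0.2668  0.068 ]
griptop @.118 [ 0.5992 -0.2624  0.118 ] [ 0.5975 -0.269   0.118 ]
collar @.07 [ 0.5987 -0.2597  0.072 ] [ 0.5961 -0.2736  0.072 ]
beaker [ 0.4558 -0.2673  0.07  ]
```

Measurements are consistent: hole ≈ (0.538,-0.1045), stand ≈ (0.599,-0.2645), and the sizes match. Next I move above the pin.

drive_tool(
  plan=[
    [[3,-0.55,0],0,4.5],
    [[6,-1.1,0],0,4.5],
    [[9,-1.65,0],0,4.5],
    [[12,-2.2,0],0,4.5],
    [[15,-2.75,0],0,4.5],
    [[18,-3.3,0],0,4.5],
    [[21,-3.85,0],0,4.5],
    [[24,-4.4,0],0,4.5],
    [[27,-4.95,0],0,4.5],
    [[30,-5.5,0],0,4.5],
    [[33,-6.05,0],0,4.5],
    [[36,-6.6,0],0,4.5],
    [[39,-7.15,0.5],0,4.5],
    [[42,-7.7,1],0,4.5],
    [[45,-8.25,1.5],0,4.5],
    [[47,-8.6,2],0,4.5],
    [[48.5,-8.9,2.5],0,4.5],
    [[48.9,-9,3],0,4.5],
    [[48.9,-9,3],0,4.5],
    [[48.9,-9,3],0,4.5],
  ],
  squeeze=30,
)

```text
t: 1.77
eef_pos: [0.5982, -0.2643, 0.1794]
ee_rot: [-3.141, 0.001, 0.312]
wrist_force: [0.2, -0.2, 0.0]
gripper_width: 0.0454
```

drive_tool(
  plan=[
    [[0,0,1],0,4.5],
    [[0,0,2.5],0,4.5],
    [[0,0,4],0,4.5],
    [[0,0,5.5],0,4.5],
    [[0,0,7],0,4.5],
    [[0,0,8.2],0,4.5],
    [[0,0,9.2],0,4.5],
    [[0,0,9.9],0,3],
    [[0,0,10.1],0,3],
    [[0,0,10.1],0,3],
    [[0,0,10.1],0,3],
  ],
)

```text
t: 2.68
eef_pos: [0.5991, -0.2642, 0.0794]
ee_rot: [3.141, -0.001, 0.312]
wrist_force: [-0.0, 0.1, 0.5]
gripper_width: 0.0302
```

```bash
python3 - <<'E'
from h import *
print(get_state()['eef_pos'])
d=cap('side','s1.png');e=cap('top','t1.png')
p=proj(d,[.5985,-.2645,.09]);q=proj(e,[.5985,-.2645,.09]);print(p,q)
f=lambda im,c:cv2.resize(im[int(c[1])-35:int(c[1])+35,int(c[0])-40:int(c[0])+40],None,fx=5,fy=5,interpolation=cv2.INTER_CUBIC)
cv2.imwrite('pics/c1.png',np.hstack([f(d['frame'],p),f(e['frame'],q)]))
E
```

```text
[ 0.5991237  -0.26424548  0.07942592]
[341.7202859  269.29824045] [379.86863084 195.35254465]
```

View pics/c1.png

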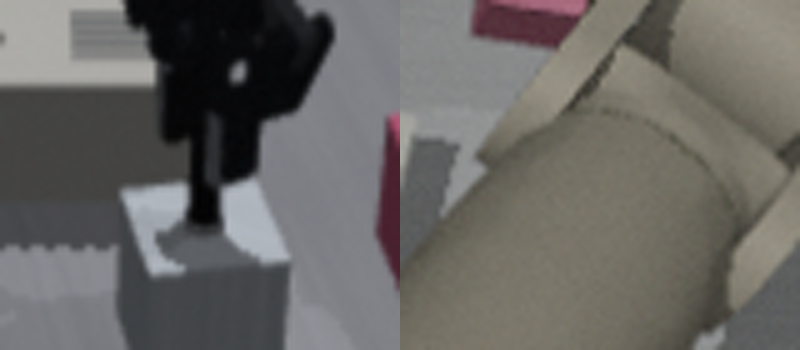

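The pin's grip stands between the fingers, side crop (205,160). The top view is blocked by the arm. Next I close slowly and watch the side force.

drive_tool(
  plan=[
    [[0,0,0.2],0,2.4],
    [[0,0,0.2],0,2.0],
    [[0,0,0.2],0,1.8],
    [[0,0,0.2],0,1.6],
    [[0,0,0.2],0,1.4],
    [[0,0,0.2],0,1.2],
    [[0,0,0.2],0,1.0],
    [[0,0,0.2],0,1.0],
  ],
  squeeze=30,
)

```text
t: 3.45
eef_pos: [0.599, -0.2642, 0.077]
ee_rot: [3.141, -0.0, 0.312]
wrist_force: [-0.1, -0.4, 1.8]
gripper_width: 0.0131
```

drive_tool(
  plan=[
    [[0,0,0],0,0.8],
    [[0,0,0],0,0.8],
    [[0,0,-0.5],0,0.8],
    [[0,0,-1],0,0.8],
    [[0,0,-2],0,0.8],
    [[0,0,-3],0,0.8],
    [[0,0,-4],0,0.8],
    [[0,0,-5],0,0.8],
    [[0,0,-6],0,0.8],
    [[0,0,-7],0,0.8],
    [[0,0,-8],0,0.8],
    [[0,0,-8.5],0,0.8],
    [[0,0,-8.5],0,0.8],
    [[0,0,-8.5],0,0.8],
  ],
  squeeze=50,
)

```text
t: 4.62
eef_pos: [0.5988, -0.264, 0.1617]
ee_rot: [-3.141, 0.0, 0.312]
wrist_force: [-0.0, 0.3, 0.1]
gripper_width: 0.0119
```

```bash
python3 - <<'E'
from h import *
s=get_state();print(s['eef_pos'],s['wrist_force'],s['gripper_width'])
d=cap('side','s2.png')
p=proj(d,[.5985,-.2645,.1]);print(p)
im=d['frame'];c=p
cv2.imwrite('pics/c2.png',cv2.resize(im[int(c[1])-50:int(c[1])+50,int(c[0])-60:int(c[0])+60],None,fx=6,fy=6,interpolation=cv2.INTER_CUBIC))
E
```

```text
[ 0.59879178 -0.2639862   0.16170706] [-0.02062855  0.26599092  0.14195389] 0.011895521344779116
[341.91886105 265.41918167]
```

View pics/c2.png

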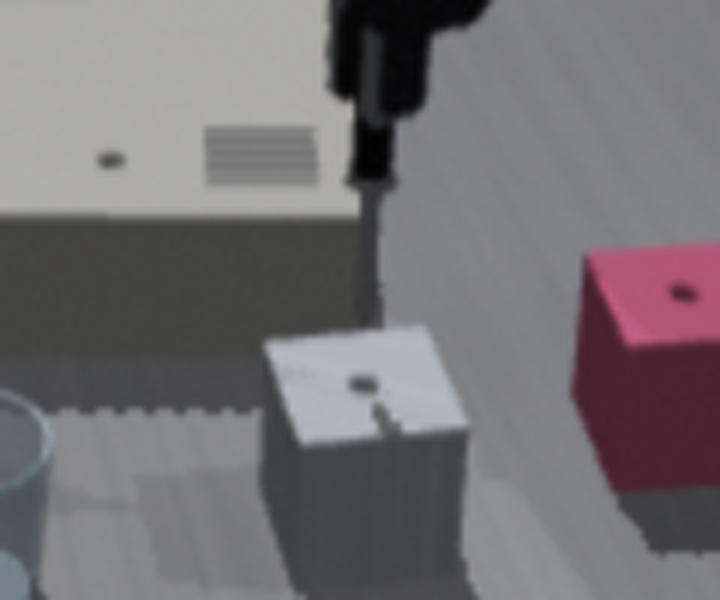

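Side crop: pin held nearly upright, collar (370,182), tip near (373,328). The stand's mouth is at (363,384) and the reader's hole at (110,159).

```bash
python3 - <<'E'
from m import *
np.set_printoptions(precision=4,suppress=True)
D=ld('s2.png'); g=lambda x,y:((x+.5)/6-.5+281,(y+.5)/6-.5+215)
h=atz(D,*g(110,159),.068);m=atz(D,*g(363,384),.068);print('hole',h,'mouth',m,'diff',h-m)
for z in(.1527,.0927):
    X=np.array([m[0],m[1],z]);u,v=proj(D,X);print(z,(u+.5-281)*6-.5,(v+.5-215)*6-.5)
print(atz(D,*g(370,182),.1527), atz(D,*g(374,328),.0927))
E
```

```text
hole [ 0.536  -0.1064  0.068 ] mouth [ 0.5973 -0.2674  0.068 ] diff [-0.0613  0.1611  0.    ]
0.1527 373.21157180949035 183.52083110232485
0.0927 365.89834818383713 327.22898588154715
[ 0.5964 -0.2663  0.1527] [ 0.5999 -0.2684  0.0927]
```

drive_tool(
  plan=[
    [[-0.1,-1,0],0,0.8],
    [[-0.1,-2.5,0],0,0.8],
    [[-0.2,-4.5,0],0,0.8],
    [[-0.3,-6.5,0],0,0.8],
    [[-0.4,-8.5,0],0,0.8],
    [[-0.5,-10.5,0],0,0.8],
    [[-0.6,-12.5,0],0,0.8],
    [[-0.7,-14.5,0],0,0.8],
    [[-0.8,-16,0],0,0.8],
    [[-0.87,-17,0],0,0.8],
    [[-0.87,-17.18,0],0,0.8],
    [[-0.87,-17.18,0],0,0.8],
    [[-0.87,-17.18,0.8],0,0.8],
    [[-0.87,-17.18,1.0],0,0.8],
    [[-0.87,-17.18,1.0],0,0.8],
  ],
)

```text
t: 5.92
eef_pos: [0.5375, -0.1037, 0.1505]
ee_rot: [-3.14, 0.002, 0.311]
wrist_force: [0.7, 0.1, -1.1]
gripper_width: 0.0121
```

```bash
python3 - <<'E'
from h import *
s=get_state();print(s['eef_pos'],s['wrist_force'],s['gripper_width'])
d=cap('side','s3.png');e=cap('top','t3.png')
p=proj(d,[.537,-.106,.1]);print(p)
f=lambda im,c:cv2.resize(im[int(c[1])-35:int(c[1])+35,int(c[0])-33:int(c[0])+33],None,fx=8,fy=8,interpolation=cv2.INTER_CUBIC)
cv2.imwrite('pics/c3.png',f(d['frame'],p)); print(int(p[0])-33,int(p[1])-35)
E
```

```text
[ 0.53752709 -0.10366539  0.15053914] [ 0.67382255  0.07021427 -1.13537557] 0.012082075964151994
[299.27699509 229.55171476]
266 194
```

View pics/c3.png

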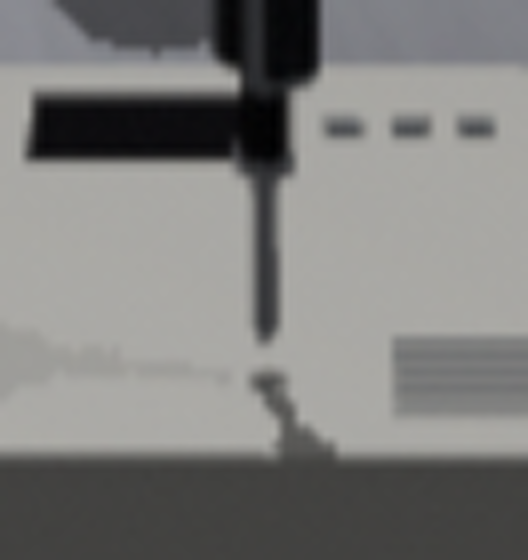

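Side crop: tip (265,342), collar (265,168), hole (268,380), so the alignment looks close. Next I compute the residual.

```bash
python3 - <<'E'
from m import *
np.set_printoptions(precision=4,suppress=True)
D=ld('s3.png'); g=lambda x,y:((x+.5)/8-.5+266,(y+.5)/8-.5+194)
im=D['frame'].astype(float).sum(2)
# sub-pixel shank centre per row (darkness centroid)
for r in range(216,237,2):
    row=im[r,292:306]; w=np.clip(np.median(row)-row-15,0,None); print(r,round(((w*np.arange(292,306)).sum()/w.sum()),2),end=' | ')
h=atz(D,*g(268,380),.068);print('\nhole',h)
for z in(.1415,.0815):
    u,v=proj(D,[h[0],h[1],z]);print(z,u,v,'crop',(u+.5-266)*8-.5,(v+.5-194)*8-.5)
print(atz(D,*g(265,168),.1415),atz(D,*g(265,342),.0815))
# hole visible in top?
print(proj(ld('t3.png'),[.539,-.103,.068]))
E
```

```text
216 298.66 | 218 298.62 | 220 298.65 | 222 298.65 | 224 298.66 | 226 298.76 | 228 298.78 | 230 298.77 | 232 298.78 | 234 298.76 | 236 298.65 | 
hole [ 0.5364 -0.1063  0.068 ]
0.1415 299.0159128976548 214.37138337731852 crop 267.6273031812384 166.47106701854818
0.0815 299.05426302662465 236.2843705513255 crop 267.9341042129972 341.77496441060407
[ 0.5355 -0.1071  0.1415] [ 0.5355 -0.1063  0.0815]
[319.9066 212.5709]
```

drive_tool(
  plan=[
    [[0.06,0.03,0],0,0.8],
    [[0.06,0.03,0.4],0,0.8],
    [[0.06,0.03,0.8],0,0.8],
    [[0.06,0.03,1.2],0,0.8],
    [[0.06,0.03,1.4],0,0.8],
    [[0.06,0.03,1.6],0,0.8],
    [[0.06,0.03,1.7],0,0.8],
    [[0.06,0.03,1.7],0,0.8],
  ],
)

```text
t: 6.68
eef_pos: [0.5385, -0.1033, 0.1346]
ee_rot: [-3.141, 0.0, 0.312]
wrist_force: [0.4, -0.3, 1.0]
gripper_width: 0.0117
```

drive_tool(
  plan=[
    [[0,0,0.1],0,0.8],
    [[0,0,0.2],0,0.8],
    [[0,0,0.3],0,0.8],
    [[0,0,0.4],0,0.8],
    [[0,0,0.4],0,0.8],
  ],
)

```text
t: 7.1
eef_pos: [0.5384, -0.1032, 0.1306]
ee_rot: [-3.141, 0.0, 0.312]
wrist_force: [0.1, -0.3, 0.7]
gripper_width: 0.0118
```

drive_tool(
  plan=[
    [[0,0,0.1],0,0.8],
    [[0,0,0.2],0,0.8],
    [[0,0,0.3],0,0.8],
    [[0,0,0.4],0,0.8],
    [[0,0,0.4],0,0.8],
  ],
)

```text
t: 7.52
eef_pos: [0.5384, -0.1032, 0.1266]
ee_rot: [-3.141, 0.0, 0.312]
wrist_force: [-0.8, -0.6, -0.7]
gripper_width: 0.0116
```

drive_tool(
  plan=[
    [[0,0,0.1],0,0.8],
    [[0,0,0.2],0,0.8],
    [[0,0,0.3],0,0.8],
    [[0,0,0.4],0,0.8],
    [[0,0,0.4],0,0.8],
  ],
)

```text
t: 7.93
eef_pos: [0.5384, -0.1032, 0.1226]
ee_rot: [-3.141, 0.0, 0.312]
wrist_force: [0.4, -1.1, -1.0]
gripper_width: 0.0119
```

```bash
python3 -c "
from h import *
print([get_state()[k].round(2) for k in('wrist_force','ft_torque')])"
```

```text
[array([ 0.4 , -1.06, -1.02]), array([-0.01,  0.02,  0.03])]
```

drive_tool(
  plan=[
    [[0,0,0.1],0,0.8],
    [[0,0,0.2],0,0.8],
    [[0,0,0.3],0,0.8],
    [[0,0,0.35],0,0.8],
    [[0,0,0.35],0,0.8],
  ],
)

```text
t: 8.35
eef_pos: [0.5385, -0.1033, 0.1191]
ee_rot: [-3.141, 0.0, 0.312]
wrist_force: [-0.0, 0.3, -0.6]
gripper_width: 0.0124
```

drive_tool(
  plan=[
    [[0,0,0.1],0,0.8],
    [[0,0,0.2],0,0.8],
    [[0,0,0.3],0,0.8],
    [[0,0,0.35],0,0.8],
    [[0,0,0.35],0,0.8],
  ],
)

```text
t: 8.77
eef_pos: [0.5385, -0.1032, 0.1157]
ee_rot: [-3.141, 0.0, 0.312]
wrist_force: [-0.4, 0.0, -1.5]
gripper_width: 0.0115
```

drive_tool(
  plan=[
    [[0,0,0.1],0,0.8],
    [[0,0,0.2],0,0.8],
    [[0,0,0.3],0,0.8],
    [[0,0,0.35],0,0.8],
    [[0,0,0.35],0,0.8],
  ],
)

```text
t: 9.18
eef_pos: [0.5389, -0.1034, 0.1127]
ee_rot: [3.141, -0.001, 0.312]
wrist_force: [-1.1, -0.0, 4.4]
gripper_width: 0.0123
```

Contact. From here I press in 1 mm steps.

drive_tool(
  plan=[
    [[0,0,0.05],0,0.8],
    [[0,0,0.1],0,0.8],
    [[0,0,0.1],0,0.8],
  ],
)

```text
t: 9.43
eef_pos: [0.5387, -0.1034, 0.1115]
ee_rot: [3.141, -0.001, 0.312]
wrist_force: [-0.7, -0.1, 5.3]
gripper_width: 0.012
```

drive_tool(
  plan=[
    [[0,0,0.05],0,0.8],
    [[0,0,0.1],0,0.8],
    [[0,0,0.1],0,0.8],
  ],
)

```text
t: 9.68
eef_pos: [0.5387, -0.1034, 0.1106]
ee_rot: [3.141, -0.001, 0.312]
wrist_force: [-0.1, -0.3, 6.4]
gripper_width: 0.0119
```

```bash
python3 - <<'E'
from h import *
s=get_state();print(s['eef_pos'],s['wrist_force'])
a=ld('t3.png')['frame'].astype(int);b=cap('top','t4.png')['frame'].astype(int)
d=abs(a-b).max(2); print(proj(ld('t3.png'),[.576,.115,.05]))
# change near tray mouth
u,v=proj(ld('t3.png'),[.576,.115,.05]).astype(int); print(d[v-25:v+25,u-25:u+25].max(), (d[v-25:v+25,u-25:u+25]>25).sum())
E
```

```text
[ 0.53873738 -0.10339884  0.11056092] [-0.06218572 -0.27338179  6.35725917]
[244.64674283 194.47786657]
20 0
```

drive_tool(
  plan=[
    [[0,0,0.04],0,0.8],
    [[0,0,0.07],0,0.8],
    [[0,0,0.07],0,0.8],
  ],
)

```text
t: 9.98
eef_pos: [0.5388, -0.1034, 0.1099]
ee_rot: [3.141, -0.001, 0.312]
wrist_force: [0.1, -0.3, 5.8]
gripper_width: 0.012
```

```bash
cat > tr.py <<'E'
from h import *
s=get_state();print(s['eef_pos'],s['wrist_force'])
a=ld('t3.png')['frame'].astype(int);b=cap('top',sys.argv[1])['frame'].astype(int)
d=abs(a-b).max(2);u,v=244,194
ys,xs=np.where(d[v-30:v+30,u-35:u+15]>25); print(len(xs), (xs.min()+u-35,xs.max()+u-35,ys.min()+v-30,ys.max()+v-30) if len(xs) else '')
E
python3 tr.py t5.png
```

```text
[ 0.53878851 -0.10342289  0.10994608] [ 0.14694699 -0.33190385  5.80488041]
0
```

drive_tool(
  plan=[
    [[0,0,0.04],0,0.8],
    [[0,0,0.07],0,0.8],
    [[0,0,0.07],0,0.8],
    [[0,0,0.07],0,0.8],
  ],
)

```text
t: 10.37
eef_pos: [0.5388, -0.1034, 0.1093]
ee_rot: [3.141, -0.001, 0.312]
wrist_force: [-0.8, 0.3, 6.2]
gripper_width: 0.0118
```

```bash
python3 tr.py t6.png
```

```text
[ 0.53881632 -0.10341426  0.10930436] [-0.84219024  0.27560286  6.21025567]
0
```

drive_tool(
  plan=[
    [[0,0,0.04],0,0.8],
    [[0,0,0.07],0,0.8],
    [[0,0,0.07],0,0.8],
    [[0,0,0.07],0,0.8],
  ],
)

```text
t: 10.75
eef_pos: [0.5388, -0.1034, 0.1086]
ee_rot: [3.141, -0.001, 0.312]
wrist_force: [0.2, -0.4, 6.6]
gripper_width: 0.0123
```

```bash
python3 tr.py t7.png
```

```text
[ 0.53881544 -0.10341872  0.10863496] [ 0.16966828 -0.44547308  6.55400565]
0
```

```bash
python3 - <<'E'
from h import *
d=cap('side','s8.png');e=cap('top','t8.png')
f=lambda im,x0,y0,w,h,k:cv2.resize(im[y0:y0+h,x0:x0+w],None,fx=k,fy=k,interpolation=cv2.INTER_CUBIC)
cv2.imwrite('pics/c8.png',np.hstack([f(d['frame'],255,180,80,90,5),f(e['frame'],200,140,80,90,5)]))
E
```

```text
(no output)
```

View pics/c8.png

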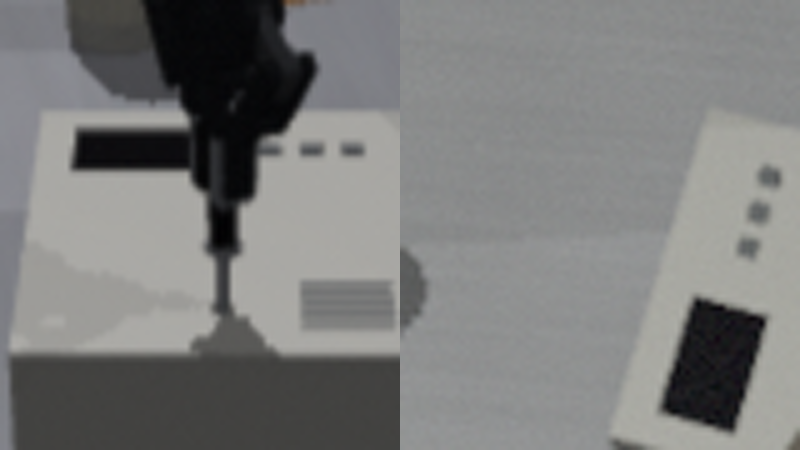

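The tray has not come out yet. The pin is well in the hole at side crop (222,310).

drive_tool(
  plan=[
    [[0,0,0.03],0,0.8],
    [[0,0,0.06],0,0.8],
    [[0,0,0.06],0,0.8],
    [[0,0,0.06],0,0.8],
  ],
)

```text
t: 11.23
eef_pos: [0.5389, -0.1034, 0.1081]
ee_rot: [3.141, -0.001, 0.312]
wrist_force: [-0.5, -0.1, 6.9]
gripper_width: 0.012
```

```bash
python3 tr.py t9.png
```

```text
[ 0.53885074 -0.10342441  0.10806594] [-0.5399348  -0.14118759  6.86596102]
0
```

```bash
python3 - <<'E'
from h import *
d=cap('side','s9.png')
A=ld('s3.png');a=A['frame']; tpl=a[206:222,290:308]
for f in('s8.png','s9.png'):
    b=ld(f)['frame']; r=cv2.matchTemplate(b[206:260,280:320],a[208:224,292:306],cv2.TM_CCOEFF_NORMED)
    _,m,_,l=cv2.minMaxLoc(r); print(f,m,'row shift',l[1]+206-208)
    # collar edge: column darkness profile at shank centre
    w=b[215:245,290:309].astype(int).sum(2); print([(215+i,int((x<330).sum())) for i,x in enumerate(w)][8:22])
w=a[200:225,290:309].astype(int).sum(2);print([(200+i,int((x<330).sum())) for i,x in enumerate(w)][8:22])
for z in(.1505,.1086,.1081):print(proj(d,[.5365,-.1063,z-.009]))
E
```

```text
s8.png 0.7644242644309998 row shift 16
[(223, 7), (224, 6), (225, 6), (226, 6), (227, 6), (228, 7), (229, 7), (230, 7), (231, 4), (232, 3), (233, 3), (234, 3), (235, 3), (236, 3)]
s9.png 0.7607252597808838 row shift 16
[(223, 6), (224, 6), (225, 6), (226, 6), (227, 6), (228, 7), (229, 7), (230, 7), (231, 5), (232, 3), (233, 3), (234, 3), (235, 3), (236, 3)]
[(208, 12), (209, 14), (210, 14), (211, 12), (212, 12), (213, 13), (214, 8), (215, 7), (216, 4), (217, 3), (218, 3), (219, 2), (220, 2), (221, 2)]
[299.0662225  214.36146423]
[299.09241238 229.781571  ]
[299.0927165  229.96226394]
```

drive_tool(
  plan=[
    [[0,0,0.03],0,0.8],
    [[0,0,0.06],0,0.8],
    [[0,0,0.06],0,0.8],
    [[0,0,0.06],0,0.8],
  ],
)

```text
t: 11.67
eef_pos: [0.5386, -0.1034, 0.1071]
ee_rot: [3.141, -0.0, 0.312]
wrist_force: [0.3, 0.2, 5.4]
gripper_width: 0.0117
```

```bash
python3 tr.py t10.png
```

```text
[ 0.53862524 -0.10337453  0.1070716 ] [0.25067288 0.15216277 5.35224108]
404 (np.int64(226), np.int64(255), np.int64(172), np.int64(215))
```

The catch has let go and the tray is moving out. Next I withdraw straight up.

drive_tool(
  plan=[
    [[0,0,-0.2],0,0.8],
    [[0,0,-0.5],0,0.8],
    [[0,0,-1],0,0.8],
    [[0,0,-1.5],0,0.8],
    [[0,0,-2],0,0.8],
    [[0,0,-2.5],0,0.8],
    [[0,0,-3],0,0.8],
    [[0,0,-3.5],0,0.8],
    [[0,0,-4],0,0.8],
    [[0,0,-4.5],0,0.8],
    [[0,0,-5],0,0.8],
    [[0,0,-5.5],0,0.8],
    [[0,0,-5.5],0,0.8],
    [[0,0,-5.5],0,0.8],
  ],
)

```text
t: 12.88
eef_pos: [0.5386, -0.1033, 0.1622]
ee_rot: [3.141, -0.0, 0.312]
wrist_force: [-0.1, 0.9, -0.8]
gripper_width: 0.0119
```

```bash
python3 tr.py t11.png; python3 - <<'E'
from h import *
d=cap('side','s11.png');e=ld('t11.png')
f=lambda im,x0,y0,w,h,k:cv2.resize(im[y0:y0+h,x0:x0+w],None,fx=k,fy=k,interpolation=cv2.INTER_CUBIC)
cv2.imwrite('pics/c11.png',np.hstack([f(d['frame'],266,190,66,75,6),f(e['frame'],200,150,66,75,6)]))
E
```

```text
[ 0.53859263 -0.10332711  0.16217269] [-0.10124917  0.90892767 -0.83757929]
401 (np.int64(226), np.int64(255), np.int64(172), np.int64(215))
```

View pics/c11.png

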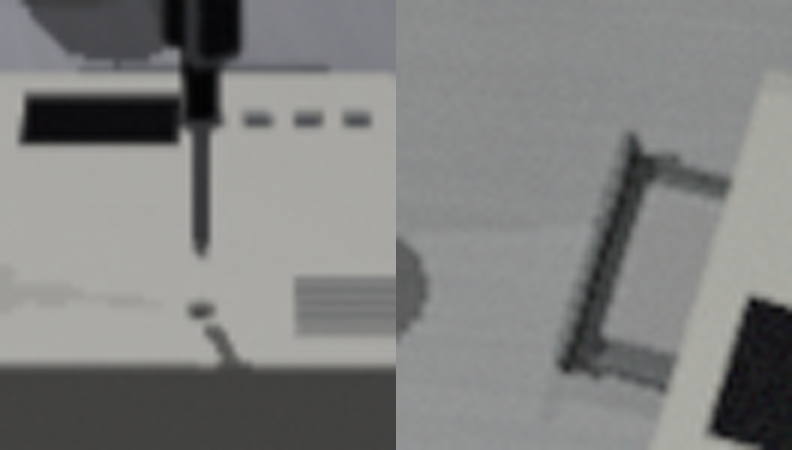

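Right (top): the tray is out, its front at crop (600,250). Left (side): the pin is clear and upright, tip (200,252) over the hole (201,310). Next I carry it back to the stand.

drive_tool(
  plan=[
    [[0.1,1,0],0,0.8],
    [[0.1,2.5,0],0,0.8],
    [[0.2,4.5,0],0,0.8],
    [[0.3,6.5,0],0,0.8],
    [[0.4,8.5,0],0,0.8],
    [[0.5,10.5,0],0,0.8],
    [[0.6,12.5,0],0,0.8],
    [[0.7,14.5,0],0,0.8],
    [[0.8,16,0],0,0.8],
    [[0.85,17,0],0,0.8],
    [[0.85,17.18,0],0,0.8],
    [[0.85,17.18,0],0,0.8],
    [[0.85,17.18,1],0,0.8],
    [[0.85,17.18,1.5],0,0.8],
    [[0.85,17.18,1.5],0,0.8],
    [[0.85,17.18,1.5],0,0.8],
  ],
)

```text
t: 14.32
eef_pos: [0.5991, -0.2636, 0.1465]
ee_rot: [-3.141, 0.001, 0.312]
wrist_force: [-1.2, 0.3, 0.3]
gripper_width: 0.012
```

```bash
python3 - <<'E'
from h import *
s=get_state();print(s['eef_pos'],s['wrist_force'])
d=cap('side','s12.png')
cv2.imwrite('pics/c12.png',cv2.resize(d['frame'][225:295,310:375],None,fx=8,fy=8,interpolation=cv2.INTER_CUBIC))
h=proj(d,[.5973,-.2674,.068]);print((h+.5-[310,225])*8-.5)
E
```

```text
[ 0.59909601 -0.26363524  0.14648497] [-1.1931568   0.28364064  0.29871212]
[252.2433612  432.13274862]
```

View pics/c12.png

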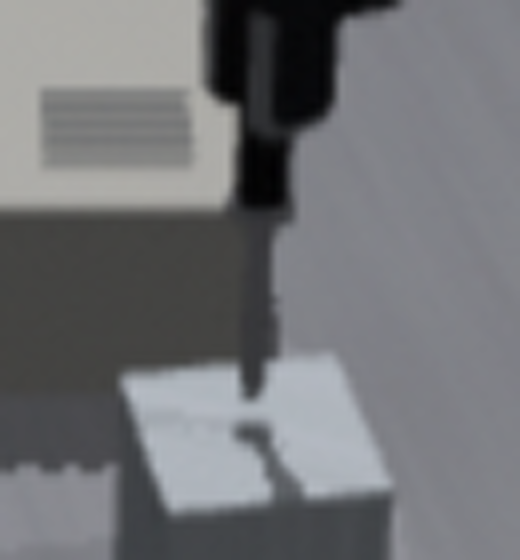

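Tip (253,395) is right above the stand's mouth (252,431), and the pin is upright. It has slid about 1.3 mm up in the grip. Next I insert in steps, checking force.

drive_tool(
  plan=[
    [[0,0,0.3],0,0.8],
    [[0,0,0.6],0,0.8],
    [[0,0,0.9],0,0.8],
    [[0,0,1.1],0,0.8],
    [[0,0,1.3],0,0.8],
    [[0,0,1.5],0,0.8],
    [[0,0,1.5],0,0.8],
    [[0,0,1.5],0,0.8],
  ],
)

```text
t: 15.03
eef_pos: [0.5993, -0.2642, 0.1319]
ee_rot: [-3.141, 0.0, 0.312]
wrist_force: [0.6, 0.1, -0.9]
gripper_width: 0.0118
```

drive_tool(
  plan=[
    [[0,0,0.2],0,0.8],
    [[0,0,0.4],0,0.8],
    [[0,0,0.6],0,0.8],
    [[0,0,0.8],0,0.8],
    [[0,0,0.8],0,0.8],
  ],
)

```text
t: 15.45
eef_pos: [0.5991, -0.2641, 0.1234]
ee_rot: [-3.141, 0.001, 0.312]
wrist_force: [0.9, -1.1, -0.4]
gripper_width: 0.0118
```

drive_tool(
  plan=[
    [[0,0,0.3],0,0.8],
    [[0,0,0.6],0,0.8],
    [[0,0,0.9],0,0.8],
    [[0,0,1.2],0,0.8],
    [[0,0,1.5],0,0.8],
    [[0,0,1.5],0,0.8],
  ],
)

```text
t: 15.95
eef_pos: [0.5991, -0.2641, 0.1082]
ee_rot: [-3.141, 0.001, 0.312]
wrist_force: [-0.3, 0.1, -0.3]
gripper_width: 0.0117
```

drive_tool(
  plan=[
    [[0,0,0.3],0,0.8],
    [[0,0,0.6],0,0.8],
    [[0,0,0.9],0,0.8],
    [[0,0,1.2],0,0.8],
    [[0,0,1.5],0,0.8],
    [[0,0,1.5],0,0.8],
  ],
)

```text
t: 16.45
eef_pos: [0.5991, -0.2641, 0.0932]
ee_rot: [-3.141, 0.001, 0.312]
wrist_force: [0.3, 0.0, -0.8]
gripper_width: 0.0119
```

drive_tool(
  plan=[
    [[0,0,0.3],0,0.8],
    [[0,0,0.6],0,0.8],
    [[0,0,0.9],0,0.8],
    [[0,0,1.1],0,0.8],
    [[0,0,1.3],0,0.8],
    [[0,0,1.3],0,0.8],
  ],
)

```text
t: 16.95
eef_pos: [0.5992, -0.2642, 0.0805]
ee_rot: [-3.141, 0.0, 0.312]
wrist_force: [-0.1, -0.2, -0.3]
gripper_width: 0.0121
```

Smooth so far. Next I seat it gently.

drive_tool(
  plan=[
    [[0,0,0.1],0,0.8],
    [[0,0,0.2],0,0.8],
    [[0,0,0.3],0,0.8],
    [[0,0,0.36],0,0.8],
    [[0,0,0.36],0,0.8],
  ],
)

```text
t: 17.37
eef_pos: [0.5993, -0.2642, 0.0773]
ee_rot: [-3.142, 0.0, 0.312]
wrist_force: [1.4, 0.1, -0.9]
gripper_width: 0.012
```

drive_tool(
  plan=[
    [[0,0,0.06],0,0.8],
    [[0,0,0.1],0,0.8],
    [[0,0,0.1],0,0.8],
  ],
)

```text
t: 17.62
eef_pos: [0.5995, -0.2643, 0.077]
ee_rot: [3.141, -0.001, 0.312]
wrist_force: [-1.4, 1.0, 5.3]
gripper_width: 0.012
```

Collar seated: about 5 N at the same height as the pick-up. Next I release and back off.

drive_tool(
  plan=[
    [[0,0,0],0,1.2],
    [[0,0,0],0,1.6],
    [[0,0,0],0,2.2],
    [[0,0,0],0,3],
    [[0,0,0],0,4],
    [[0,0,0],0,4.5],
    [[0,0,0],0,4.5],
    [[0,0,-0.5],0,4.5],
    [[0,0,-1.5],0,4.5],
    [[0,0,-3],0,4.5],
    [[0,0,-5],0,4.5],
    [[0,0,-7],0,4.5],
    [[0,0,-9],0,4.5],
    [[0,0,-11],0,4.5],
    [[0,0,-13],0,4.5],
    [[0,0,-14],0,4.5],
    [[0,0,-14],0,4.5],
    [[0,0,-14],0,4.5],
  ],
)

```text
t: 19.12
eef_pos: [0.5993, -0.2641, 0.2163]
ee_rot: [3.141, -0.0, 0.312]
wrist_force: [0.2, 1.3, 0.1]
gripper_width: 0.0451
```

```bash
python3 tr.py t13.png; python3 - <<'E'
from h import *
s=get_state();print(s['gripper_width'])
d=cap('side','s13.png');e=ld('t13.png');o=ld('side0.png')
f=lambda im,x0,y0,w,h,k:cv2.resize(im[y0:y0+h,x0:x0+w],None,fx=k,fy=k,interpolation=cv2.INTER_CUBIC)
cv2.imwrite('pics/c13.png',np.vstack([np.hstack([f(o['frame'],310,240,65,75,4),f(d['frame'],310,240,65,75,4),f(e['frame'],200,150,65,75,4)]),f(d['frame'],170,130,195,70,4)]))
E
```

```text
[ 0.59928088 -0.26414175  0.21628011] [0.22362513 1.33149437 0.14182002]
565 (np.int64(222), np.int64(255), np.int64(172), np.int64(223))
0.04512686872024257
```

View pics/c13.png

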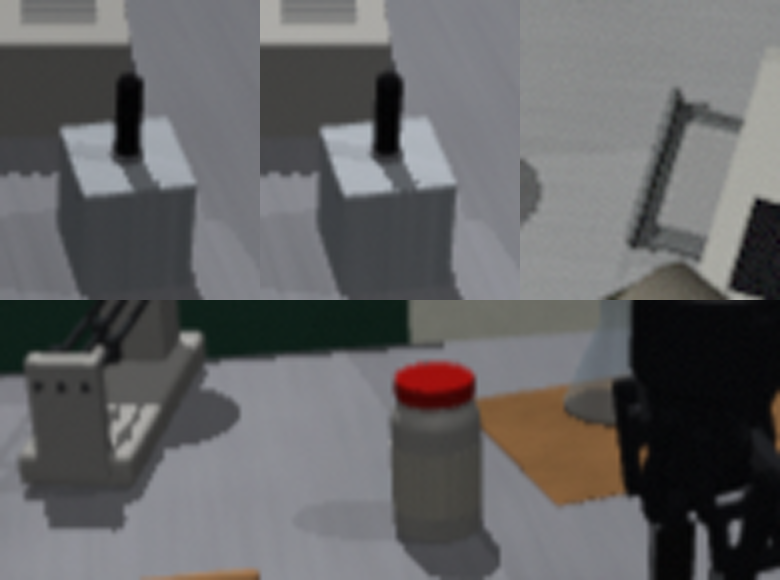

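The pin stands exactly as in the first picture (128 and 388, both at row about 115), home and let go, with the tray out. I'll check the tray travel by number, then hand in.

```bash
python3 - <<'E'
from h import *
T=ld('t11.png'); yd=np.array([.1856,.9826]); c=np.array([.5523,-.0265])
for p in[(632,140),(568,365)]:
    X=atz(T,(p[0]-396)/6+200,p[1]/6+150,.045); print(X,(X[:2]-c)@yd-.12)
a=ld('side0.png')['frame'].astype(int);b=ld('s13.png')['frame'].astype(int)
print('beaker change',(abs(a-b).max(2)[275:325,255:295]>40).sum())
ticket.close_job()
E
```

```text
[0.63913373 0.13783823 0.045     ] 0.05759508260220045
[0.52496045 0.15604188 0.045     ] 0.05429142804151324
beaker change 246
the job is handed in; nothing more can be done
```

The tray is out, the pin is back upright in its stand and released, and the job is handed in at about 19 s of the 56 s allowed.

- **Pressing:** I lowered the pin through the hole and felt the catch about 24 mm down. I then pressed in steps of 1 mm or less until the tray sprang out. The highest force I read was about 7 N, but I only read it at the end of each step. I withdrew straight away.
- **Pin return:** It went back in smoothly and stopped with about 5 N at nearly the same height as when I picked it up. The final side picture looks the same as the first one.
- **Tray:** It measures 54–58 mm out at an assumed height, against 60 mm nominal. Its outline matched in the pictures just before and after I withdrew the pin, so I take it as fully out.
- **Slip in the grip:** One picture suggested the pin had slid about 1.3 mm in the grip while pressing. The height at which it seated did not confirm this.
- **Unexplained check:** An automatic before/after comparison of the side view around the beaker found 246 changed pixels. It printed in the same step that handed the job in, so I did not look into it. It may be the arm's changed shadow, since I never moved low near the beaker. I have no picture confirming the beaker stayed put.
- **Other bystanders:** The jar stands upright in the last picture. I did not check the spatula, but the arm did not go near it.

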